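# Hang the drip carrier on the rinse rail

## Task

The aluminium carrier with the glass blanks is standing on the rubber drain board: hang it on the rinse rail by lifting its hook over the front lip and lowering it into the channel behind. Work it gently along the channel as far as needed, still in your hand, until its foot is fully home in the notch of the white strip, then let go. Do not knock or force it against the rail, keep it upright, and leave the tumbler, the potted plant and the brass wheel where they are.

Things in the scene. Friction and masses are not known exactly. Their poses are not given: they have to be found in the camera images.
- carrier_handle (a point): Centre of the carrier's black handle block, 14 mm (carrier x) by 34 mm (y) by 45 mm high: grip it from above. The carrier is an aluminium hanger, 0.37 to 0.57 kg, tray (80 x 90 mm, four glass blanks) standing on the board 153.5 mm below this point. Axes: z up, x level towards the hook. The centre of mass is nearly straight below.
- carrier_foot (a point): Middle of the underside of the hook's foot, +52 mm in x and -56.5 mm in z from the handle's centre, same axes. The foot is the end, turned down 28 mm, of a flat arm (6 mm thick) that starts at the handle's bottom; it is 6 mm thick (x) and 36 mm wide (y). Between it and the carrier's back plate is a 9 mm gap for the rail's lip. The back plate ends 12 mm before this point (x).
- rail_slot (a point): On the rinse rail, fixed on two posts over a blue trough (60 mm high): half-way along it (length 400 mm), midway across its channel, at the level of the notch's floor. Axes: z up, y along the channel, x square to it, away from the robot. The channel is open upward, 10 mm wide (x -5 to +5 mm). A hung carrier has its x along this x, the tray on the robot's side.
- rail_lip (a point): Top of the rail's anti-jump lip, half-way along: 24 mm above and -7.5 mm in x from rail_slot, same axes. The lip is the top of the 5 mm front plate, which goes down 94 mm; a hung carrier leans back on it by about 0.05 rad. The wall behind the channel (x +5 to +9 mm from rail_slot) is 6 mm higher than the lip.
- rail_run (a point): 8 mm above rail_slot, same axes: the level of the top of the slippery white plastic strip in the channel, on which a foot slides; it reaches y = -140 to +140 mm or more. It has one notch, 42 mm long and 8 mm deep, its middle anywhere from y = -45 to +45 mm, differing each time: not measured, to be felt (or seen: the black clamp knob on the rail's back is in line with it).
- tumbler: Bystander: a glass tumbler, 72 mm wide and 100 mm high, origin at the centre of its underside.
- plant: Bystander: a terracotta pot with a small succulent, 116 mm wide and 180 mm high, origin at the centre of its underside.
- arbor: Bystander: a brass cutting wheel 72 mm wide standing on its face, its spindle up, 75 mm high, origin at the centre of its underside.

How it is judged:
On the way, in this order (a step that is already met when the one before it is completed fails the run):
1. the hook's foot is behind the lip, in the channel and below the lip's top, the carrier held in the gripper (z of carrier_foot in the frame of rail_slot between -0.004 and 0.022 m and x of carrier_foot in the frame of rail_slot between -0.005 and 0.005 m and contact force between the fingers and carrier above 1 N and y of carrier_foot in the frame of rail_slot between -0.18 and 0.18 m).
2. the foot is down in the notch while the carrier is still held in the gripper (z of carrier_foot in the frame of rail_slot below 0.003 m and x of carrier_foot in the frame of rail_slot between -0.006 and 0.006 m and contact force between the fingers and carrier above 1 N and y of carrier_foot in the frame of rail_slot between -0.07 and 0.07 m), for 0.2 s.
At the end, for the whole second after the job is handed in: The carrier hangs at rest, released, its foot home in the notch behind the lip: foot underside within 2.5 mm of the notch floor's level, 6 mm of the channel's middle and 70 mm of the rail's middle (where the notch always is), within 0.12 rad of upright and 0.15 rad of square to the rail (z of carrier_foot in the frame of rail_slot between -0.003 and 0.0025 m and x of carrier_foot in the frame of rail_slot between -0.006 and 0.006 m and angle between carrier_handle's own z axis and vertical below 0.12 rad and angle between the y axis of carrier_foot and the y axis of rail_slot, either way round below 0.15 rad and contact force between the fingers and carrier below 0.1 N and linear speed of carrier below 0.02 m/s and y of carrier_foot in the frame of rail_slot between -0.07 and 0.07 m); the robot touches nothing.
It fails at once if the carrier is pressed or knocked against the rinse rail with more than 25 N (contact force between carrier and rail above 25 N).
It fails at once if the carrier is tipped more than 0.45 rad, so that glass would slide out (angle between carrier_handle's own z axis and vertical above 0.45 rad).
It fails at once if the tumbler, the plant or the brass wheel is moved more than 15 mm (distance of any of tumbler, plant, arbor from where it was at the start of the episode above 0.015 m).
It also fails if it takes over 66 s, if anything falls off the work surface, if the arm or the gripper's body presses on something with over 40 N, if the wrist force passes 120 N, or if a joint passes its speed limit or range.

## Robot

A 6-joint arm with a two-finger parallel gripper is mounted at the origin on the work surface. World frame = base frame: x ahead of the robot, y to its left, z up, the work surface at z = 0. Lengths are in m, angles in rad, forces in N, time in s.
With the tool pointing down it reaches from about 0.35 to 0.85 m from the base axis. Payload 8.1 kg.
Tool frame: the origin (TCP) lies between the finger pads; the fingertips stand 22 mm ahead of it and the grasp point (between the pads) lies 3 mm ahead of it (env.nose_length is the distance from the TCP to the fingertips, in m); z points along the fingers, y is the line along which they close (so a half turn about z gives the same grasp; the last joint's range is limited). The gripper opens to 85 mm and grips with 20 to 120 N. Pads are 22 mm wide; open, the fingers measure 114 mm over their backs; the gripper's body (76 mm by 85 mm) begins 54 mm behind the grasp point. The pads swing forward as they close: fully open they stand 13 mm farther back than shut.
Start: joints at [1.16, 0.13, 1.488, -0, 1.523, -0.085], TCP at [0.192, 0.568, 0.225] pointing down, gripper open.
Joint ranges: [-2.96, 2.96], [-0.89, 2.26], [0.02, 2.5], [-1.34, 4.48], [0, 2.73], [-2.66, 2.66]. Speed limits (rad/s): [2.39, 2.39, 2.79, 3.14, 3.14, 3.14].

## Interface

Orientations are given as a unit quaternion [x, y, z, w].
In Python, from bench import state, viewer, env, nets gives the robot as it stands.
- The arm moves only by the tool drive_tool, never from a script. Its argument "commands" is a list of rows, each a list of 4 numbers: the shift along the world's x, y, z in mm, then the turn about the world's z in degrees. A call has 1 to 20 rows; each row shifts and turns the commanded pose from where the row before left it; what a row does not reach is not made up. A row lasts 1/8 s, in which the tool goes at most 62.5 mm and 10.7 degrees, less where a joint would pass 70% of its speed; a pose out of reach is approached as far as the arm can. A call with a gripper value outside its range is refused whole. "hand" is the closure, from -1 (fully open) to 1 (shut), so that 0 is half open, set as the call begins (left out, the last holds). The fingers move at their own pace and stop on an object; the grip force is fixed at half the most. Time passes only in rows, so rows that do not move let the fingers close. It gives the time, the measured TCP pose, the force, the opening and the grip force at its end, in the units of the state.
- state(): the state, without advancing time (a new reading comes with each control period).
- viewer.snapshot(name): name is "side" or "top"; returns a dict with "image" (420x560x3 uint8, blue, green, red), "fx", "fy", "cx", "cy" (pixels), "rvec" (rotation vector, rad) and "tvec" (3), from world to camera coordinates, as OpenCV has them. Camera axes: x right, y down, z forward; pixel columns grow to the right and rows downward; lengths in m; the calibration is good to about 2 mm. A picture is of the moment at which its call begins. There is no depth.
- env.close_job(): hands the job in; it is judged then, once.
Trained networks look in a picture, given as the dict that the camera call returned (one of the last four; its "shot" number tells which), for a name from the list of things; names that differ only in an ending like _2 or _b are one class to them, and where a whole thing is asked for, a point or a joint stands for the part that bears it (a point fixed in the world has none). Each returns a list of dicts, best first, with "conf" (0 to 1); they miss things now and then, are a little off and sometimes report something else, mostly with a low value. They report only what shows in the picture. A call takes as long as a camera call.
- nets.find_in(picture, label): "extent" ([left, top, right, bottom] as shares, 0 to 1, of the picture: columns of its width, rows of its height, round what is visible of it).
- nets.regions_of(picture, label): "region" (420x560 bool, what is visible of it) and "extent" ([left, top, right, bottom] as shares, 0 to 1, of the picture: columns of its width, rows of its height, round what is visible of it).
- nets.landmark_of(picture, label): "position" ([column, row] as shares, 0 to 1, of the picture: columns of its width, rows of its height: a listed point, or the origin of a listed thing).
The state is a dict: "clock": time; "joints": joint angles; "joint_velocities": joint speeds; "joint_torque": joint torques, N m; "position": TCP position; "tcp_rot": TCP orientation; "ft_force": force on the tool from outside, world axes, zero at the start; "moment": the same for the moment, N m; "gripper_width": opening from 0.0 (shut) to 1.0 (fully open); "grasp_force": force on a finger pad.
Only numpy, scipy, OpenCV 4.12 (cv2) and the standard library are available. Lean on these libraries where they do the work, as an engineer would, in place of code of your own. Each camera call takes 0.05 s, during which the arm holds its last target. There are 200 camera calls.

## Working session

There is one attempt and no reset: what is moved stays moved. The work goes in short steps, Python scripts to look and compute and a tool call to move; the robot and the scene stay as the last step left them, time stands still between calls to the robot, and variables do not carry over. Pictures are saved under pics/ and viewed, at most 10 in all, crops included, and the job is handed in when it is done.

Besides the shell and the picture viewer there is one more tool, called as name(argument=value, ...), one argument or row to a line, values as JSON. drive_tool: Moves the arm, as the interface text tells. Its arguments: {"type":"object","properties":{"commands":{"type":"array"},"hand":{"type":"number"}},"required":["commands"]}

```bash
mkdir -p pics && cat > h.py <<'E'
import numpy as np, cv2
from bench import state, viewer, env, nets
def P(s):
    R=cv2.Rodrigues(np.array(s["rvec"],float))[0]; return R,np.array(s["tvec"],float).ravel()
def ray(s,uv):
    R,t=P(s); d=R.T@np.array([(uv[0]-s["cx"])/s["fx"],(uv[1]-s["cy"])/s["fy"],1]); return -R.T@t,d/np.linalg.norm(d)
def tri(rs):
    A=sum(np.eye(3)-np.outer(d,d) for o,d in rs); b=sum((np.eye(3)-np.outer(d,d))@o for o,d in rs); X=np.linalg.solve(A,b)
    return X,[float(np.linalg.norm(np.cross(X-o,d))) for o,d in rs]
def atz(r,z): o,d=r; return o+d*(z-o[2])/d[2]
def proj(s,X):
    R,t=P(s); p=R@np.array(X)+t; return np.array([s["fx"]*p[0]/p[2]+s["cx"],s["fy"]*p[1]/p[2]+s["cy"]])
E
python3 - <<'E'
from h import *
S={n:viewer.snapshot(n) for n in("side","top")}
for n in S:
    cv2.imwrite(f"pics/{n}0.png",S[n]["image"]); print(n,-P(S[n])[0].T@P(S[n])[1],S[n]["fx"])
for l in["carrier_handle","carrier_foot","rail_slot","rail_lip","rail_run","tumbler","plant","arbor"]:
    r=[]
    for n in S:
        for q in nets.landmark_of(S[n],l)[:1]:
            uv=np.array(q["position"])*[560,420]; print(l,n,uv.round(1),round(q["conf"],2)); r.append(ray(S[n],uv))
    if len(r)==2: X,e=tri(r); print("  ",X.round(4),np.round(e,4))
print(state())
E
```

```text
side [-0.06599429 -0.64799217  0.78629284] 400.7765876508448
top [0.40492401 0.05096804 1.06249574] 383.10198340712714
carrier_handle side [366.9 296.2] 0.62
carrier_handle top [443.3 233. ] 0.95
   [ 0.4543 -0.3362  0.1661] [0.0018 0.0018]
carrier_foot side [380.2 310.2] 0.71
carrier_foot top [432.9 218.8] 0.62
   [ 0.4976 -0.3453  0.0977] [0.0025 0.0025]
rail_slot side [302.5 192. ] 0.56
rail_slot top [284.4 168.3] 0.9
   [0.6139 0.0326 0.1732] [0.0006 0.0006]
rail_lip side [296.9 186.8] 0.75
rail_lip top [281.2 167.3] 0.88
   [0.6085 0.0436 0.1884] [0.0046 0.0046]
rail_run side [301.9 188.4] 0.64
rail_run top [155.  248.3] 0.67
   [0.5241 0.1747 0.2161] [0.1685 0.1685]
tumbler side [404.3 285.4] 0.67
tumbler top [398.3 152.9] 0.84
   [ 0.6933 -0.2952  0.0078] [0.0004 0.0004]
plant side [231.2 186.2] 0.82
arbor side [190.  208.9] 0.88
arbor top [155.1 248.3] 0.74
   [0.4341 0.3856 0.0019] [0.0011 0.0011]
{'clock': 0.9, 'joints': array([ 1.15958299e+00,  1.30383213e-01,  1.48815134e+00, -2.78175870e-05,
        1.52297319e+00, -8.54074050e-02]), 'joint_velocities': array([ 0.00150076, -0.00037614, -0.00078732, -0.00049106,  0.00271275,
       -0.00161549]), 'joint_torque': array([-8.79568106e-04, -5.69297361e+01, -5.00877392e+01, -4.05148294e-04,
        5.99043760e-04,  8.54473740e-06]), 'position': array([0.19205123, 0.56847249, 0.22502901]), 'tcp_rot': array([1.62182764e-01, 9.86760736e-01, 3.77371048e-05, 2.39004865e-05]), 'ft_force': array([ 0.03828177,  0.13813881, -0.21571962]), 'moment': array([-0.01404798,  0.00078975,  0.02908453]), 'grasp_force': 0.0, 'gripper_width': 1.001939697756096}
```

```bash
python3 -c "
import cv2
a=cv2.imread('pics/top0.png');cv2.imwrite('pics/top0c.png',cv2.resize(a[110:290,130:490],None,fx=2.2,fy=2.2,interpolation=2))
a=cv2.imread('pics/side0.png');cv2.imwrite('pics/side0c.png',cv2.resize(a[110:380,160:480],None,fx=2.2,fy=2.2,interpolation=2))"
```

```text
(no output)
```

View pics/top0c.png

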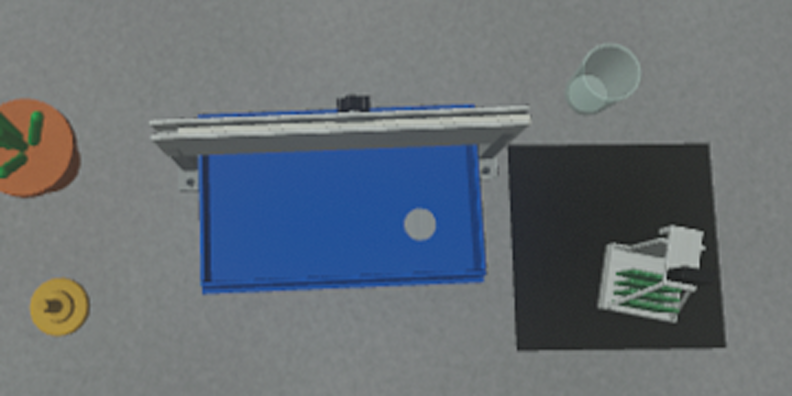

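View pics/side0c.png

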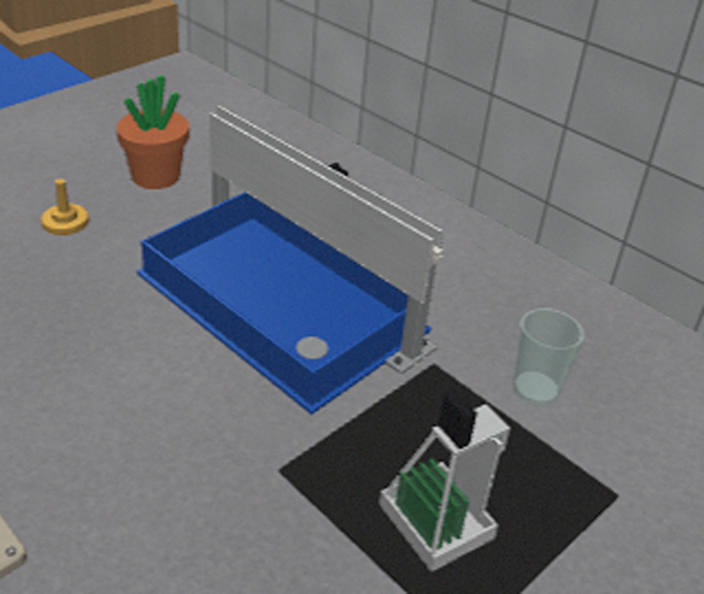

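The top view shows the rail at about full-image (200..370, 160..172) px, with the knob at about (291,157). The carrier handle is near (443,233), with its hook pointing along +x and yaw about -10°. The side view shows the same. Next I'll zoom in on the rail ends to fit its pose.

```bash
python3 -c "
import cv2,numpy as np
t=cv2.imread('pics/top0.png');s=cv2.imread('pics/side0.png')
def c(a,x,y): 
    b=cv2.resize(a[y:y+30,x:x+40],None,fx=10,fy=10,interpolation=cv2.INTER_CUBIC)
    b[::50,:]=b[::50,:]//2+60; b[:,::50]=b[:,::50]//2+60
    return b
cv2.imwrite('pics/corn.png',np.vstack([np.hstack([c(t,190,155),c(t,345,150)]),np.hstack([c(s,245,150),c(s,335,205)])]))"
```

```text
(no output)
```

View pics/corn.png

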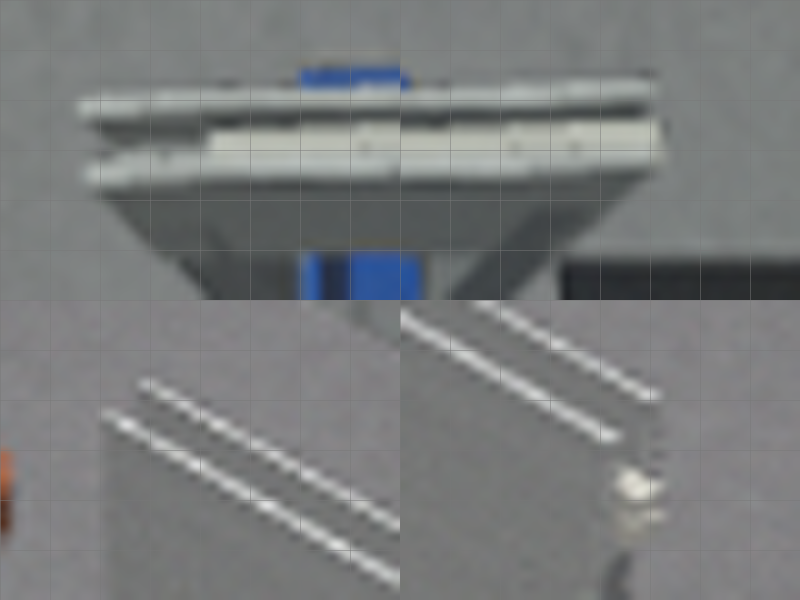

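The crops show clear lip and wall end points in both views, with the top view at (198,166)/(199,172) and (371,159)/(371,166) px. The side view has them at (259,158)/(255,161) and (357,219)/(361,215) px. I'll fit the rail pose from these, and fit the carrier pose using its known geometry.

```bash
python3 - <<'E'
from h import *
from scipy.optimize import least_squares
S={n:viewer.snapshot(n) for n in("side","top")}
W=lambda y:[.007,y,.030]; L=lambda y:[-.0075,y,.024]
obs=[("top",W(.2),(198.0,165.7)),("top",L(.2),(198.7,172.5)),("top",W(-.2),(370.7,158.8)),("top",L(-.2),(371.3,166.)),
("side",W(.2),(259.2,158.5)),("side",L(.2),(255.3,161.3)),("side",L(-.2),(356.8,218.7)),("side",W(-.2),(360.8,214.7))]
def T(p,X):
    c,s=np.cos(p[3]),np.sin(p[3]); return np.array([p[0]+c*X[0]-s*X[1],p[1]+s*X[0]+c*X[1],p[2]+X[2]])
def f(p): return np.concatenate([proj(S[n],T(p,X))-np.array(uv)+.45 for n,X,uv in obs])
r=least_squares(f,[.61,.03,.17,.04]); p=r.x
print("slot",p[:3].round(4),"yaw deg",np.degrees(p[3]).round(2)); print(r.fun.reshape(-1,2).round(1).tolist())
K,e=tri([ray(S["top"],(291,156.5)),ray(S["side"],(313.5,186))]); d=K-p[:3]; c,s=np.cos(p[3]),np.sin(p[3])
print("knob in rail",(c*d[0]+s*d[1]).round(4),(-s*d[0]+c*d[1]).round(4),d[2].round(4),e)
np.save("rail.npy",p)
# carrier: handle+foot landmarks, both cams
o=[]
for n in S:
    for l,X in(("carrier_handle",[0,0,0]),("carrier_foot",[.052,0,-.0565])):
        q=nets.landmark_of(S[n],l)[:1]
        if q: o.append((n,X,np.array(q[0]["position"])*[560,420]))
g=lambda p:np.concatenate([proj(S[n],T(p,X))-uv for n,X,uv in o])
r=least_squares(g,[.454,-.336,.166,-.17]); print("handle",r.x[:3].round(4),np.degrees(r.x[3]).round(1),r.fun.reshape(-1,2).round(1).tolist())
E
```

```text
slot [0.6145 0.0336 0.1701] yaw deg 1.7
[[-0.1, 0.3], [-0.2, 0.3], [0.0, 0.5], [-0.7, -0.0], [0.2, -0.6], [0.5, -0.3], [0.5, 0.3], [0.5, 0.2]]
knob in rail 0.0237 -0.0178 0.021 [0.0016627589786869488, 0.001662758978687007]
handle [ 0.448  -0.3379  0.1594] -9.5 [[2.2, -1.9], [1.5, 1.1], [-0.8, 3.3], [-2.1, 0.0]]
```

drive_tool(
  commands=[
    [20,-45,2,-4],
    [20,-45,2,-4],
    [20,-45,2,-4],
    [20,-45,2,-4],
    [20,-45,2,-4],
    [20,-45,2,-4],
    [20,-45,2,-4],
    [20,-45,2,-4],
    [20,-45,2,-4],
    [20,-45,2,-4],
    [6,-45,2,-4],
    [6,-45,2,-4],
    [6,-45,2,-4],
    [6,-45,2,-4],
    [6,-45,2,-4],
    [6,-45,2,-4],
    [6,-45,2,-4],
    [6,-45,2,-4],
    [6,-45,2,-4],
    [6,-45,2,-4],
  ],
  hand=-1,
)

```text
clock: 3.7
position: [0.4521, -0.3331, 0.2652]
tcp_rot: [0.759, 0.651, 0.0, 0.0]
ft_force: [-0.2, 0.6, 0.6]
gripper_width: 1.001
grasp_force: 0.0
```

drive_tool(
  commands=[
    [0,-5,0,-1],
    [0,0,0,0],
    [0,0,0,0],
  ],
)

```text
clock: 4.08
position: [0.4521, -0.3355, 0.2651]
tcp_rot: [0.764, 0.646, 0.0, -0.0]
ft_force: [-0.8, 1.1, -0.1]
gripper_width: 1.004
grasp_force: 0.0
```

```bash
python3 - <<'E'
from h import *
s=state(); q=s["tcp_rot"]; print(s["clock"],s["position"].round(4),np.degrees(2*np.arctan2(q[1],q[0]))-90)
S={n:viewer.snapshot(n) for n in("side","top")}
out=[]
for n,c in(("side",(340,240)),("top",(400,185))):
    a=S[n]["image"]; b=cv2.resize(a[c[1]:c[1]+100,c[0]:c[0]+100],None,fx=4,fy=4,interpolation=2); out.append(b)
    for X in(s["position"],[.451,-.337,.185]): 
        u=(proj(S[n],X)-c)*4; cv2.drawMarker(b,tuple(int(v) for v in u),(0,0,255),0,8)
cv2.imwrite("pics/above.png",np.hstack(out))
E
```

```text
4.075 [ 0.4521 -0.3355  0.2651] -9.579293837089779
```

View pics/above.png

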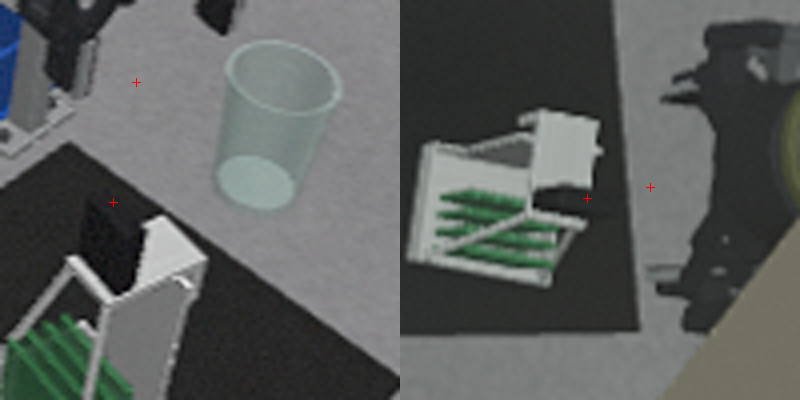

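The predicted handle-top marker falls on the black block in both views: side (113,202) on a block at 80–148, top (587,198). Descend and grip.

drive_tool(
  commands=[
    [0,-1,-25,0],
    [0,0,-25,0],
    [0,0,-20,0],
    [0,0,-12,0],
    [0,0,-8,0],
    [0,0,-7,0],
    [0,0,0,0],
    [0,0,0,0],
  ],
)

```text
clock: 5.18
position: [0.4523, -0.3378, 0.1686]
tcp_rot: [0.764, 0.645, 0.0, 0.0]
ft_force: [-0.7, 0.2, -0.3]
gripper_width: 0.998
grasp_force: 0.0
```

drive_tool(
  commands=[
    [0,0,0,0],
    [0,0,0,0],
    [0,0,0,0],
    [0,0,0,0],
    [0,0,0,0],
    [0,0,0,0],
    [0,0,0,0],
    [0,0,0,0],
  ],
  hand=1,
)

```text
clock: 6.18
position: [0.4521, -0.3377, 0.1683]
tcp_rot: [0.764, 0.645, -0.0, 0.0]
ft_force: [-1.1, 0.6, 3.3]
gripper_width: 0.141
grasp_force: 59.6
```

drive_tool(
  commands=[
    [0,0,5,0],
    [0,0,10,0],
    [0,0,20,0],
    [0,0,30,0],
    [0,0,30,0],
    [0,0,25,0],
    [0,0,10,0],
    [0,0,0,0],
    [0,0,0,0],
  ],
)

```text
clock: 7.3
position: [0.4516, -0.3372, 0.2966]
tcp_rot: [0.764, 0.645, -0.0, -0.001]
ft_force: [0.2, 0.2, -5.1]
gripper_width: 0.135
grasp_force: 58.7
```

drive_tool(
  commands=[
    [5,20,0,1.2],
    [5,40,0,1.2],
    [5,40,0,1.2],
    [5,40,0,1.2],
    [5,40,0,1.2],
    [5,40,0,1.2],
    [5,40,0,1.2],
    [3,30,0,1.2],
    [0,15,0,1.2],
    [0,5,0,0.5],
    [0,0,0,0],
    [0,0,0,0],
    [0,0,0,0],
  ],
)

```text
clock: 8.93
position: [0.49, -0.0283, 0.298]
tcp_rot: [0.697, 0.717, -0.0, 0.0]
ft_force: [0.1, -0.8, -4.0]
gripper_width: 0.137
grasp_force: 58.7
```

```bash
python3 - <<'E'
from h import *
s=state(); q=s["tcp_rot"]; print(s["clock"],s["position"].round(4),np.degrees(2*np.arctan2(q[1],q[0]))-90,s["ft_force"].round(1),s["moment"].round(2))
S={n:viewer.snapshot(n) for n in("side","top")}
for l in["carrier_handle","carrier_foot"]:
    r=[]
    for n in S:
        for k in nets.landmark_of(S[n],l)[:1]:
            uv=np.array(k["position"])*[560,420]; print(l,n,uv.round(1),round(k["conf"],2)); r.append(ray(S[n],uv))
    if len(r)==2: X,e=tri(r); print("  ",X.round(4),np.round(e,4))
out=[]
for n,sz in(("side",(100,130)),("top",(100,130))):
    c=(proj(S[n],s["position"]+[.02,0,-.07])-[50,65]).astype(int); print(n,c)
    a=S[n]["image"]; out.append(cv2.resize(a[c[1]:c[1]+130,c[0]:c[0]+100],None,fx=4,fy=4,interpolation=2))
cv2.imwrite("pics/held.png",np.hstack(out))
E
```

```text
8.925 [ 0.49   -0.0283  0.298 ] 1.5556562047354134 [ 0.1 -0.8 -4. ] [-0.04  0.02 -0.01]
carrier_handle side [286.4 178.8] 0.97
carrier_handle top [313.8 213.8] 0.73
   [ 0.4939 -0.0254  0.2879] [0.0036 0.0036]
carrier_foot side [297.3 192. ] 0.85
carrier_foot top [314.1 210.6] 0.65
   [ 0.5119 -0.0354  0.2464] [0.0119 0.0119]
side [239 132]
top [263 143]
```

View pics/held.png

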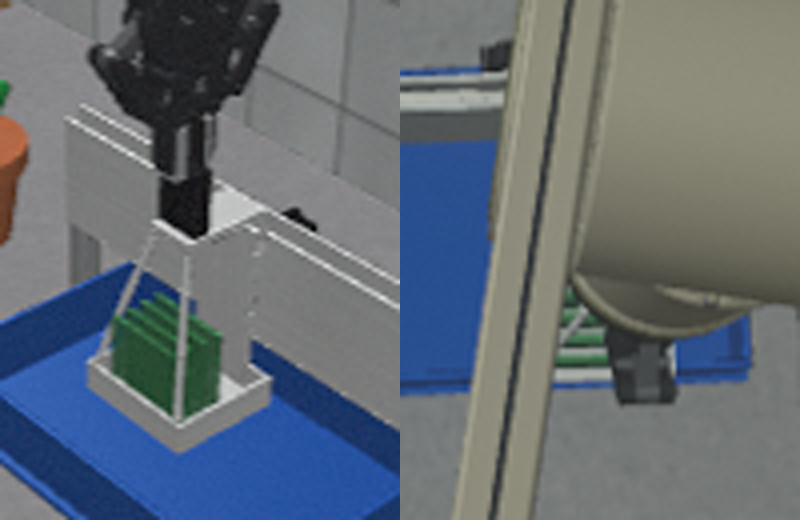

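The held carrier hangs upright. In the side view the arm corners are at crop (155,222), (190,243) and (265,210). I'll use these to get the handle offset from the TCP.

```bash
python3 - <<'E'
from h import *
from scipy.optimize import least_squares
s=state(); S=viewer.snapshot("side"); y=np.radians(1.56); c,n=np.cos(y),np.sin(y)
w=lambda p,X:np.array([p[0]+c*X[0]-n*X[1],p[1]+n*X[0]+c*X[1],p[2]+X[2]])
U=np.array([239,132])+(np.array([[155,222],[190,243],[265,210]])-1.5)/4
f=lambda p:np.concatenate([proj(S,w(p,X))-u for X,u in zip([[p[3],.018,-.0225],[p[3],-.018,-.0225],[.055,-.018,-.0225]],U)])
r=least_squares(f,list(s["position"])+[-.007]); print("handle-tcp mm",((r.x[:3]-s["position"])*1e3).round(1),r.x[3],r.fun.round(1))
for x in(-.007,):
  print([((proj(S,s["position"]+[0,0,z])-[239,132])*4).round(0).tolist() for z in(-.022,0)], )
p=np.load("rail.npy"); h=w([*p[:3],0],[-.052,-.018,.0565]); print("handle target seated",h)
E
```

```text
handle-tcp mm [ 64.8  65.7 -68.3] -0.014507205673488377 [-0.   0.1  0.2  0.3 -0.2 -0.3]
[[181.0, 208.0], [182.0, 177.0]]
handle target seated [0.56301374 0.01419707 0.22655813]
```

```bash
python3 - <<'E'
from h import *
from scipy.optimize import least_squares
s=state(); S=viewer.snapshot("side"); y=np.radians(1.56); c,n=np.cos(y),np.sin(y)
w=lambda p,X:np.array([p[0]+c*X[0]-n*X[1],p[1]+n*X[0]+c*X[1],p[2]+X[2]])
U=np.array([239,132])+(np.array([[155,222],[190,243],[265,210]])-1.5)/4
for a in (-.007,-.012):
  f=lambda q:np.concatenate([proj(S,w(s["position"]+[0,q[0],q[1]],X))-u for X,u in zip([[a,.018,-.0225],[a,-.018,-.0225],[.055,-.018,-.0225]],U)])
  r=least_squares(f,[0,-.008]); print(a,(r.x*1e3).round(1),r.fun.round(1))
E
```

```text
-0.007 [  0.9 -13.3] [-0.6 -0.3  0.6  0.4 -0.  -0.1]
-0.012 [ -2.6 -10.3] [-1.2 -0.1  0.1  0.7  1.  -0.5]
```

drive_tool(
  commands=[
    [8,8,0,0],
    [15,10,0,0],
    [15,10,0,0],
    [15,8,0,0],
    [12,4,0,0],
    [8,2.5,-2,0],
    [0,0,-4,0],
    [0,0,-4,0],
    [0,0,0,0],
    [0,0,0,0],
    [0,0,0,0],
  ],
)

```text
clock: 10.7
position: [0.563, 0.0149, 0.2884]
tcp_rot: [0.697, 0.717, 0.0, 0.0]
ft_force: [-0.4, -0.4, -3.5]
gripper_width: 0.137
grasp_force: 58.7
```

```bash
python3 - <<'E'
from h import *
s=state(); q=s["tcp_rot"]; print(s["clock"],s["position"].round(4),np.degrees(2*np.arctan2(q[1],q[0]))-90,s["ft_force"].round(1))
S={n:viewer.snapshot(n) for n in("side","top")}
out=[]
for n,f in(("side",10),("top",6)):
    w,h=400//f,600//f
    c=(proj(S[n],[.61,-.002,.215])-[w/2,h/2]).astype(int); print(n,c)
    out.append(cv2.resize(S[n]["image"][c[1]:c[1]+h,c[0]:c[0]+w],(400,600),interpolation=cv2.INTER_CUBIC))
cv2.imwrite("pics/over.png",np.hstack(out))
E
```

```text
10.7 [0.563  0.0149 0.2884] 1.6229860212848735 [-0.4 -0.4 -3.5]
side [290 154]
top [267 115]
```

View pics/over.png

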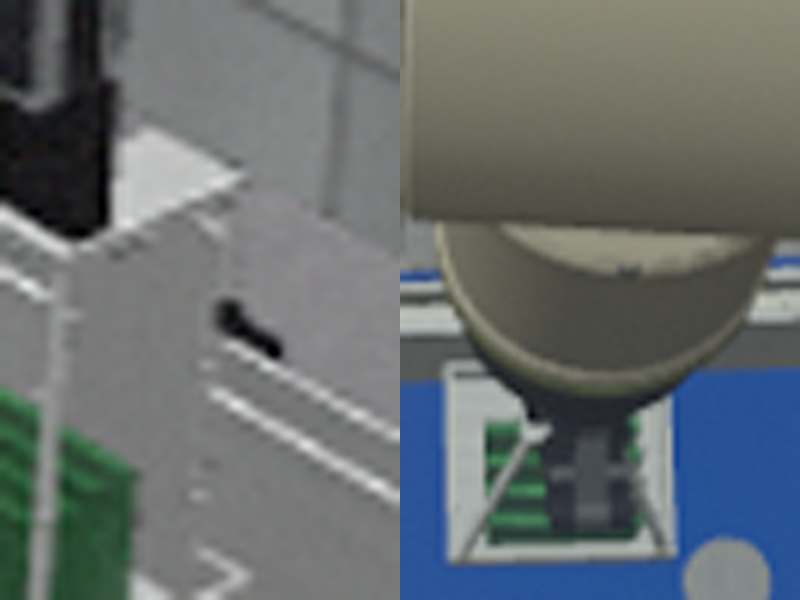

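The side view shows the arm's far corner at crop (245,178), above and past the lip, and the top view shows the tray square to the rail. I'll lower it gently and watch the force.

drive_tool(
  commands=[
    [0,0,-4,0],
    [0,0,-5,0],
    [0,0,-5,0],
    [0,0,-4,0],
    [0,0,-2,0],
    [0,0,-1,0],
    [0,0,-1,0],
    [0,0,0,0],
    [0,0,0,0],
  ],
)

```text
clock: 11.92
position: [0.5631, 0.0149, 0.2661]
tcp_rot: [0.697, 0.717, 0.0, 0.0]
ft_force: [0.2, 0.6, -4.3]
gripper_width: 0.14
grasp_force: 58.7
```

drive_tool(
  commands=[
    [0,0,-1,0],
    [0,0,-1,0],
    [0,0,-1,0],
    [0,0,0,0],
  ],
)

```text
clock: 12.42
position: [0.5629, 0.0149, 0.2628]
tcp_rot: [0.697, 0.717, -0.0, -0.0]
ft_force: [-0.8, 1.0, -3.5]
gripper_width: 0.137
grasp_force: 58.7
```

drive_tool(
  commands=[
    [0,0,-1,0],
    [0,0,-1,0],
    [0,0,0,0],
  ],
)

```text
clock: 12.8
position: [0.5629, 0.015, 0.2608]
tcp_rot: [0.697, 0.717, -0.0, -0.0]
ft_force: [0.6, 0.3, -5.2]
gripper_width: 0.138
grasp_force: 58.7
```

drive_tool(
  commands=[
    [0,0,-1,0],
    [0,0,-1,0],
    [0,0,0,0],
  ],
)

```text
clock: 13.18
position: [0.5629, 0.0149, 0.2588]
tcp_rot: [0.697, 0.717, -0.0, -0.0]
ft_force: [-0.6, -0.4, -4.2]
gripper_width: 0.141
grasp_force: 58.7
```

drive_tool(
  commands=[
    [0,0,-1,0],
    [0,0,-1,0],
    [0,0,0,0],
  ],
)

```text
clock: 13.55
position: [0.5629, 0.0149, 0.2568]
tcp_rot: [0.697, 0.717, -0.0, -0.0]
ft_force: [-0.3, 0.6, -4.4]
gripper_width: 0.138
grasp_force: 58.7
```

drive_tool(
  commands=[
    [0,0,-1,0],
    [0,0,0,0],
  ],
)

```text
clock: 13.8
position: [0.5629, 0.0149, 0.2558]
tcp_rot: [0.697, 0.717, -0.0, -0.0]
ft_force: [-0.5, -0.4, -4.0]
gripper_width: 0.139
grasp_force: 58.7
```

drive_tool(
  commands=[
    [0,0,-1,0],
    [0,0,-1,0],
    [0,0,0,0],
  ],
)

```text
clock: 14.18
position: [0.5629, 0.0149, 0.2538]
tcp_rot: [0.697, 0.717, -0.0, -0.0]
ft_force: [-0.5, -0.8, -4.6]
gripper_width: 0.139
grasp_force: 58.7
```

drive_tool(
  commands=[
    [0,0,-1,0],
    [0,0,-1,0],
    [0,0,0,0],
  ],
)

```text
clock: 14.55
position: [0.5629, 0.015, 0.2519]
tcp_rot: [0.697, 0.717, -0.0, -0.0]
ft_force: [0.2, -0.7, -3.6]
gripper_width: 0.137
grasp_force: 58.7
```

drive_tool(
  commands=[
    [0,0,-1,0],
    [0,0,-1,0],
    [0,0,0,0],
  ],
)

```text
clock: 14.92
position: [0.5629, 0.015, 0.2498]
tcp_rot: [0.697, 0.717, -0.0, -0.0]
ft_force: [0.4, -0.4, -3.9]
gripper_width: 0.139
grasp_force: 58.7
```

drive_tool(
  commands=[
    [0,0,-1,0],
    [0,0,0,0],
  ],
)

```text
clock: 15.18
position: [0.563, 0.0149, 0.2489]
tcp_rot: [0.697, 0.717, -0.0, -0.0]
ft_force: [-0.1, 0.3, -4.2]
gripper_width: 0.137
grasp_force: 58.7
```

drive_tool(
  commands=[
    [0,0,-1,0],
    [0,0,-1,0],
    [0,0,0,0],
  ],
)

```text
clock: 15.55
position: [0.5629, 0.0149, 0.2468]
tcp_rot: [0.697, 0.717, -0.0, -0.0]
ft_force: [0.4, 0.4, -4.7]
gripper_width: 0.141
grasp_force: 58.7
```

drive_tool(
  commands=[
    [0,0,-1,0],
    [0,0,0,0],
  ],
)

```text
clock: 15.8
position: [0.5629, 0.015, 0.2458]
tcp_rot: [0.697, 0.717, -0.0, -0.0]
ft_force: [-0.3, -0.5, -3.6]
gripper_width: 0.136
grasp_force: 58.7
```

drive_tool(
  commands=[
    [0,0,-1,0],
    [0,0,0,0],
  ],
)

```text
clock: 16.05
position: [0.5629, 0.0149, 0.2448]
tcp_rot: [0.697, 0.717, -0.0, -0.0]
ft_force: [-0.7, 0.2, -4.0]
gripper_width: 0.135
grasp_force: 58.7
```

drive_tool(
  commands=[
    [0,0,-1,0],
    [0,0,0,0],
  ],
)

```text
clock: 16.3
position: [0.563, 0.015, 0.2439]
tcp_rot: [0.697, 0.717, -0.0, -0.0]
ft_force: [-0.2, 0.4, -4.9]
gripper_width: 0.139
grasp_force: 58.7
```

drive_tool(
  commands=[
    [0,0,-1,0],
    [0,0,0,0],
  ],
)

```text
clock: 16.55
position: [0.563, 0.015, 0.2431]
tcp_rot: [0.697, 0.717, 0.0, 0.0]
ft_force: [0.1, 0.2, -3.9]
gripper_width: 0.139
grasp_force: 58.8
```

drive_tool(
  commands=[
    [0,0,-1,0],
    [0,0,0,0],
  ],
)

```text
clock: 16.8
position: [0.5632, 0.015, 0.2424]
tcp_rot: [0.697, 0.717, 0.0, 0.0]
ft_force: [-0.8, -0.1, -1.3]
gripper_width: 0.14
grasp_force: 59.1
```

drive_tool(
  commands=[
    [0,0,-1,0],
    [0,0,0,0],
  ],
)

```text
clock: 17.05
position: [0.5633, 0.015, 0.2416]
tcp_rot: [0.697, 0.717, 0.0, 0.0]
ft_force: [-2.0, 0.7, 2.2]
gripper_width: 0.142
grasp_force: 59.5
```

drive_tool(
  commands=[
    [0,0,-1,0],
    [0,0,0,0],
  ],
)

```text
clock: 17.3
position: [0.5633, 0.015, 0.2412]
tcp_rot: [0.697, 0.717, 0.0, 0.001]
ft_force: [-3.5, 1.2, 6.4]
gripper_width: 0.134
grasp_force: 60.0
```

drive_tool(
  commands=[
    [0,0,1,0],
    [0,0,1,0],
    [0,0,0,0],
  ],
)

```text
clock: 17.68
position: [0.5631, 0.0149, 0.2418]
tcp_rot: [0.697, 0.717, 0.0, 0.0]
ft_force: [-0.1, 0.5, 0.6]
gripper_width: 0.136
grasp_force: 59.3
```

drive_tool(
  commands=[
    [0,-1,0,0],
    [0,-1,0,0],
    [0,0,0,0],
  ],
)

```text
clock: 18.05
position: [0.5631, 0.013, 0.2421]
tcp_rot: [0.697, 0.717, 0.0, 0.0]
ft_force: [-0.4, 2.0, 1.1]
gripper_width: 0.14
grasp_force: 59.4
```

drive_tool(
  commands=[
    [0,-1,0,0],
    [0,-1,0,0],
    [0,0,0,0],
  ],
)

```text
clock: 18.42
position: [0.5631, 0.011, 0.2422]
tcp_rot: [0.697, 0.717, 0.0, 0.0]
ft_force: [-0.6, 3.1, 2.7]
gripper_width: 0.136
grasp_force: 59.6
```

drive_tool(
  commands=[
    [0,-1,0,0],
    [0,-1,0,0],
    [0,0,0,0],
  ],
)

```text
clock: 18.8
position: [0.5631, 0.009, 0.2422]
tcp_rot: [0.697, 0.717, 0.0, 0.0]
ft_force: [-1.8, 4.3, 5.0]
gripper_width: 0.141
grasp_force: 59.8
```

drive_tool(
  commands=[
    [0,2,0,0],
    [0,2,0,0],
    [0,2,0,0],
    [0,0,0,0],
  ],
)

```text
clock: 19.3
position: [0.5628, 0.0146, 0.2416]
tcp_rot: [0.697, 0.717, -0.001, 0.0]
ft_force: [0.1, -2.0, 2.0]
gripper_width: 0.141
grasp_force: 59.4
```

drive_tool(
  commands=[
    [0,1,0,0],
    [0,1,0,0],
    [0,0,0,0],
  ],
)

```text
clock: 19.68
position: [0.5624, 0.0175, 0.2409]
tcp_rot: [0.697, 0.717, -0.0, -0.001]
ft_force: [-0.5, 0.2, -4.7]
gripper_width: 0.136
grasp_force: 58.8
```

drive_tool(
  commands=[
    [0,1,0,0],
    [0,1,0,0],
    [0,0,0,0],
  ],
)

```text
clock: 20.05
position: [0.5628, 0.0192, 0.2418]
tcp_rot: [0.697, 0.717, -0.0, -0.0]
ft_force: [-0.2, 0.0, -4.9]
gripper_width: 0.137
grasp_force: 58.7
```

```bash
python3 - <<'E'
from h import *
s=state(); print(s["clock"],s["position"].round(4),s["ft_force"].round(1),s["moment"].round(2))
S=viewer.snapshot("side"); c=(proj(S,[.59,0,.18])-[50,55]).astype(int); print(c)
cv2.imwrite("pics/in.png",cv2.resize(S["image"][c[1]:c[1]+100,c[0]:c[0]+110],None,fx=6,fy=6,interpolation=cv2.INTER_CUBIC))
E
```

```text
20.05 [0.5628 0.0192 0.2418] [-0.2  0.  -4.9] [-0.03  0.02 -0.02]
[254 142]
```

View pics/in.png

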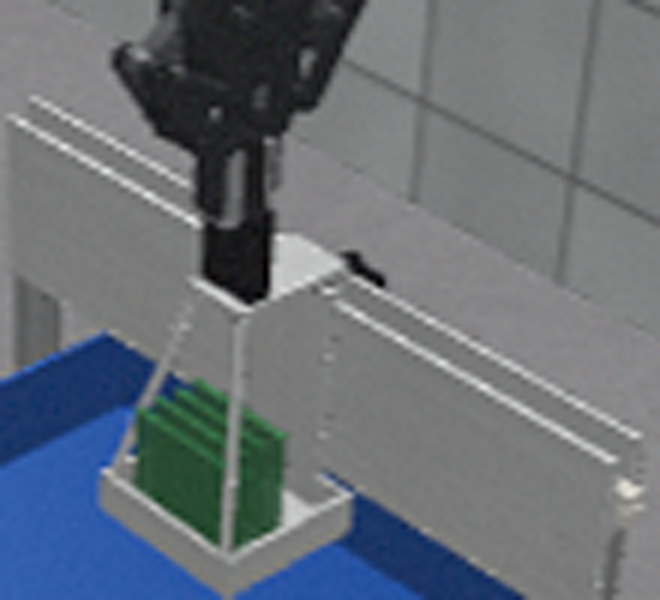

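The carrier is still upright, with its arm above the lip (crop ~(330,285)). The contact force went away after sliding 3–4 mm to +y, so the foot is now over the notch. I'll lower it.

drive_tool(
  commands=[
    [0,0,-1,0],
    [0,0,-1,0],
    [0,0,0,0],
  ],
)

```text
clock: 20.48
position: [0.5629, 0.0189, 0.2398]
tcp_rot: [0.697, 0.717, -0.0, -0.0]
ft_force: [-0.9, 0.4, -3.8]
gripper_width: 0.134
grasp_force: 58.7
```

drive_tool(
  commands=[
    [0,0,-1,0],
    [0,0,-1,0],
    [0,0,0,0],
  ],
)

```text
clock: 20.85
position: [0.5629, 0.019, 0.2378]
tcp_rot: [0.697, 0.717, -0.0, -0.0]
ft_force: [0.2, -0.2, -4.8]
gripper_width: 0.137
grasp_force: 58.7
```

drive_tool(
  commands=[
    [0,0,-1,0],
    [0,0,0,0],
  ],
)

```text
clock: 21.1
position: [0.563, 0.019, 0.2369]
tcp_rot: [0.697, 0.717, -0.0, -0.0]
ft_force: [0.1, 0.1, -4.4]
gripper_width: 0.139
grasp_force: 58.7
```

drive_tool(
  commands=[
    [0,0,-1,0],
    [0,0,0,0],
  ],
)

```text
clock: 21.35
position: [0.563, 0.019, 0.2359]
tcp_rot: [0.697, 0.717, -0.0, -0.0]
ft_force: [0.3, 0.1, -5.0]
gripper_width: 0.141
grasp_force: 58.7
```

drive_tool(
  commands=[
    [0,0,-1,0],
    [0,0,0,0],
  ],
)

```text
clock: 21.6
position: [0.5631, 0.0189, 0.2351]
tcp_rot: [0.697, 0.717, 0.0, 0.0]
ft_force: [0.6, -0.3, -3.7]
gripper_width: 0.14
grasp_force: 58.8
```

drive_tool(
  commands=[
    [0,0,-1,0],
    [0,0,0,0],
  ],
)

```text
clock: 21.85
position: [0.5632, 0.0189, 0.2347]
tcp_rot: [0.697, 0.717, 0.0, 0.0]
ft_force: [-2.5, 0.1, 1.6]
gripper_width: 0.135
grasp_force: 59.4
```

drive_tool(
  commands=[
    [0,0,-1,0],
    [0,0,0,0],
  ],
)

```text
clock: 22.1
position: [0.5633, 0.0189, 0.2343]
tcp_rot: [0.697, 0.717, 0.0, 0.001]
ft_force: [-4.6, -0.2, 6.8]
gripper_width: 0.142
grasp_force: 60.0
```

drive_tool(
  commands=[
    [0,0,1,0],
    [0,0,0,0],
    [0,0,0,0],
    [0,0,0,0],
  ],
)

```text
clock: 22.6
position: [0.5632, 0.0189, 0.2342]
tcp_rot: [0.697, 0.717, 0.0, 0.0]
ft_force: [-1.2, -0.5, 3.7]
gripper_width: 0.136
grasp_force: 59.7
```

drive_tool(
  commands=[
    [0,0,0,0],
    [0,0,0,0],
    [0,0,0,0],
    [0,0,0,0],
    [0,0,0,0],
    [0,0,0,0],
  ],
  hand=-0.2,
)

```text
clock: 23.35
position: [0.563, 0.019, 0.234]
tcp_rot: [0.697, 0.717, 0.0, -0.0]
ft_force: [-0.0, -0.3, -0.3]
gripper_width: 0.599
grasp_force: 0.0
```

```bash
python3 - <<'E'
from h import *
s=state(); print(s["clock"],s["position"].round(4),s["ft_force"].round(1),s["gripper_width"],s["grasp_force"])
S=viewer.snapshot("side"); c=(proj(S,[.59,0,.18])-[50,55]).astype(int)
cv2.imwrite("pics/rel.png",cv2.resize(S["image"][c[1]:c[1]+100,c[0]:c[0]+110],None,fx=6,fy=6,interpolation=cv2.INTER_CUBIC))
E
```

```text
23.35 [0.563 0.019 0.234] [-0.  -0.3 -0.3] 0.5994363714384768 0.0
```

View pics/rel.png

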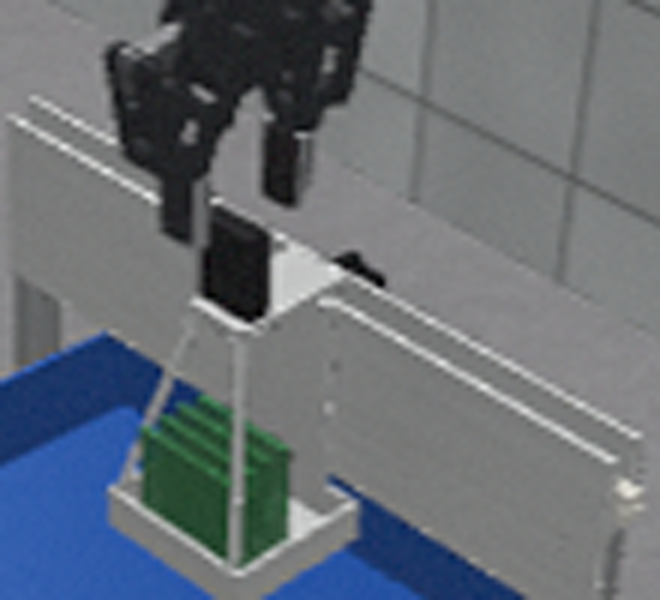

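The carrier now hangs free and upright. Its arm is at the lip's level (crop ~(325,300)), clearly lower than before, and the fingers are clear of the handle at (240,265). I'll retreat straight up.

drive_tool(
  commands=[
    [0,0,5,0],
    [0,0,10,0],
    [0,0,15,0],
    [0,0,20,0],
    [0,0,25,0],
    [0,0,20,0],
    [0,0,5,0],
    [0,0,0,0],
    [0,0,0,0],
    [0,0,0,0],
    [0,0,0,0],
    [0,0,0,0],
    [0,0,0,0],
  ],
)

```text
clock: 25.02
position: [0.563, 0.019, 0.334]
tcp_rot: [0.697, 0.717, -0.0, -0.0]
ft_force: [-0.8, -0.8, 0.1]
gripper_width: 0.596
grasp_force: 0.0
```

```bash
python3 - <<'E'
from h import *
s=state(); print(s["clock"],s["position"].round(4),s["ft_force"].round(1),s["grasp_force"])
r=env.close_job(); print(r)
E
```

```text
25.025 [0.563 0.019 0.334] [-0.8 -0.8  0.1] 0.0
the job is handed in; nothing more can be done
None
```

The carrier hangs released on the rinse rail, its foot felt dropping about 8 mm into the notch, and the job was handed in at about 25 s; the hand-in returned no verdict, so I can't confirm that it passed.

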